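# Set out a small glue-up on supports

### The arm

A 6-joint arm with a two-finger parallel gripper is mounted at the origin on a cart in front of the work surface, level with it; the furniture and walls round the work are solid. World frame = base frame: x ahead of the robot, y to its left, z up, the work surface at z = 0. Lengths are in m, angles in rad, forces in N, time in s.
With the tool pointing down it reaches from about 0.425 to 0.95 m from the base axis. Payload 14.7 kg.
Tool frame: the origin (TCP) lies at the centre of the arm's flange, where the gripper is bolted on; the fingertips stand 173 mm ahead of it and the grasp point (between the pads) lies 155 mm ahead of it (arm.grip_point_offset is the distance from the TCP to the grasp point, in m); z points along the fingers, y is the line along which they close (so a half turn about z gives the same grasp; the last joint's range is limited). The gripper opens to 85 mm and grips with 20 to 120 N. Pads are 22 mm wide; open, the fingers measure 114 mm over their backs; the gripper's body (76 mm by 85 mm) begins 54 mm behind the grasp point. The pads swing forward as they close: fully open they stand 13 mm farther back than shut.
Start: joints at [-1.176, 0.48, 1.596, -0, 1.065, -0.047], TCP at [0.278, -0.588, 0.405] pointing down, gripper open.
Joint ranges: [-2.75, 2.75], [-0.82, 2.05], [0.23, 2.67], [-1.56, 4.7], [0.09, 2.69], [-2.92, 2.92]. Speed limits (rad/s): [1.89, 1.89, 2.39, 3.01, 3.01, 3.01].

### API

Orientations are given as [roll, pitch, yaw] about the fixed x, y, z axes, in that order (R = Rz(yaw) Ry(pitch) Rx(roll)).
In Python, from cell import arm gives the robot as it stands. The module is installed in compiled form; this text tells all that it offers.
- The arm moves only by the tool apply_moves, never from a script. Its argument "motion" is a list that holds one entry, the list of rows, each a list of 7 numbers: the shift along the tool's x, y, z in cm, then the turn, a rotation vector about the tool's x, y, z in rad, then the finger opening in cm, from 0 to 8.54. A call has 1 to 20 rows; each row is the pose to reach, as a shift and turn from the pose commanded when the call began, along the tool's axes at that moment; what a row does not reach only later rows make up. A row lasts 1/10 s, in which the tool goes at most 50 mm and 8.59 degrees, less where a joint would pass 70% of its speed; a pose out of reach is approached as far as the arm can. A call with a gripper value outside its range is refused whole. The fingers move at their own pace and stop on an object; "grip_force" is the grip in N (left out, the last holds). Time passes only in rows, so rows that repeat a pose let the fingers close. It gives the time, the measured TCP pose, the force, the opening and the grip force at its end, in the units of the state.
- arm.get_state(): the state, without advancing time (a new reading comes with each control period).
- arm.snapshot(name): name is "side" or "top"; returns a dict with "color" (384x512x3 uint8, red, green, blue), "depth" (384x512 float32, m along the optical axis (not along the pixel's ray), 0 where there is no reading), "fx", "fy", "cx", "cy" (pixels), "k1" (the pictures are not rectified: a ray, as slopes to the right and down, at radius r is drawn at 1 + k1 r^2 times it, then the intrinsics apply), "R" (3x3) and "t" (3): a world point X has camera coordinates R X + t. Camera axes: x right, y down, z forward; pixel columns grow to the right and rows downward; lengths in m; the calibration is good to about 2 mm. A picture is of the moment at which its call begins.
- arm.sign_off(): hands the job in; it is judged then, once.
The state is a dict: "time": time; "joint_pos": joint angles; "joint_velocities": joint speeds; "tau": joint torques, N m; "position": TCP position; "ee_rot": TCP orientation; "ft_force": force on the tool from outside, world axes, zero at the start; "torque": the same for the moment, N m; "opening": finger opening in m; "gripper_force": force on a finger pad.
Only numpy, scipy, OpenCV 4.12 (cv2) and the standard library are available. Lean on these libraries where they do the work, as an engineer would, in place of code of your own. Each camera call takes 0.05 s, during which the arm holds its last target. There are 200 camera calls.

### The job

Set out the glue-up on the round plywood board: stand the orange and the blue work support each in the middle of the pad of its own colour, lay the pale pine offcut flat across the two supports, lined up with them and centred between them, and lay the small dark oak offcut flat on the middle of the pine, lengthwise along it. Stand the glue bottle upright in the middle of the green pad, beside the pine. Leave the tape measure and the steel tool cone where they are.

Things in the scene. Friction and masses are not known exactly. Their poses are not given: they have to be found in the camera images.
- support_orange: loose orange work support, a round orange plastic puck with a black rubber foot and a small black rubber spot in the middle of its flat top, 44 mm diameter, 25 mm high, 0.08 kg. Origin: centre of its underside; z up. It stands on the table at the start.
- support_blue: loose blue work support, a round blue plastic puck with a black rubber foot and a small black rubber spot in the middle of its flat top, 44 mm diameter, 25 mm high, 0.08 kg. Origin: centre of its underside; z up. It stands on the table at the start.
- pine: loose pale planed pine offcut, a plain block 58 x 145 x 38 mm (x, y, z), about 0.17 kg. Origin: centre of its underside; x across its 58 mm width, y along its length, z up. It lies flat on the table at the start, its length roughly along world y (within about 0.35 rad).
- oak: loose small dark oak offcut, a plain block 32 x 82 x 22 mm (x, y, z), about 0.045 kg. Origin: centre of its underside; x across its 32 mm width, y along its length, z up. It lies flat on the table at the start, its length roughly along world y (within about 0.35 rad).
- glue_bottle: loose squat round white glue bottle with a blue-striped paper label and a red cap, upright, 78 mm high in all, about 0.16 kg. Origin: centre of its underside; z up. Body 50 mm in diameter, straight up to 55 mm above the underside, shoulder up to 63 mm, cap 22 mm in diameter from there to 78 mm. It can be gripped from above, fingers either side of the body.
- pad_orange: fixed flat round orange anti-slip pad, 70 mm diameter, 2 mm thick, one of three on the round 5 mm plywood board (200 mm diameter, fixed). The three pad centres are 100 mm apart from one another; which colour lies where changes. Origin: centre of the pad's underside (z = 5 mm); its top, on which things stand, is 2 mm higher, 7 mm above the table.
- pad_blue: fixed flat round blue anti-slip pad, 70 mm diameter, 2 mm thick, one of three on the round 5 mm plywood board (200 mm diameter, fixed). The three pad centres are 100 mm apart from one another; which colour lies where changes. Origin: centre of the pad's underside (z = 5 mm); its top, on which things stand, is 2 mm higher, 7 mm above the table.
- pad_green: fixed flat round green anti-slip pad, 70 mm diameter, 2 mm thick, one of three on the round 5 mm plywood board (200 mm diameter, fixed). The three pad centres are 100 mm apart from one another; which colour lies where changes. Origin: centre of the pad's underside (z = 5 mm); its top, on which things stand, is 2 mm higher, 7 mm above the table.
- tape_measure: loose yellow and black tape measure, 72 x 86 x 34 mm, a bystander near the work: not to be moved. Origin: centre of its underside.
- tool_cone: loose grey steel tool holder cone standing on its flange, 49 mm diameter, 63 mm high, a bystander near the work: not to be moved. Origin: centre of its underside.
Not all that is in view belongs to the job. Of the things that look like the support_blue, take the one that is farthest to the robot's left at the start.

How it is judged:
By the outcome, as a careful person would: the job done as asked, in the order asked, and still so for the second after the job is handed in, with the robot touching nothing.
It also fails if it takes over 136 s, if anything falls off the work surface, if the arm or the gripper's body presses on something with over 40 N, if the wrist force passes 120 N, or if a joint passes its speed limit or range.

## Working session

There is one attempt and no reset: what is moved stays moved. The work goes in short steps, Python scripts to look and compute and a tool call to move; the robot and the scene stay as the last step left them, time stands still between calls to the robot, and variables do not carry over. Pictures are saved under pics/ and viewed, at most 14 in all, crops included, and the job is handed in when it is done.

Besides the shell and the picture viewer there is one more tool, called by a JSON object that holds its "api" and its "payload". apply_moves: Moves the arm, as the interface text tells. Its arguments: {"type":"object","properties":{"motion":{"type":"array"},"grip_force":{"type":"number"}},"required":["motion"]}

```bash
mkdir -p pics; cat > h.py <<'E'
import numpy as np, cv2
from cell import arm
def snap(n,f=None):
    s=arm.snapshot(n)
    if f: cv2.imwrite('pics/'+f,cv2.cvtColor(s['color'],cv2.COLOR_RGB2BGR))
    return s
def rays(s,uv):
    uv=np.asarray(uv,float).reshape(-1,2)
    d=(uv-[s['cx'],s['cy']])/[s['fx'],s['fy']]; x=d.copy()
    for _ in range(10): x=d/(1+s['k1']*(x**2).sum(1,keepdims=True))
    return np.c_[x,np.ones(len(x))]
def plane(s,uv,z):
    R,t=np.array(s['R']),np.array(s['t']); c=-R.T@t; w=rays(s,uv)@R
    return c+w*((z-c[2])/w[:,2])[:,None]
def cloud(s):
    h,w=s['depth'].shape; v,u=np.mgrid[:h,:w]
    r=rays(s,np.c_[u.ravel(),v.ravel()])*s['depth'].reshape(-1,1)
    return ((r-np.array(s['t']))@np.array(s['R'])).reshape(h,w,3)
E
python3 - <<'E'
from h import *
for n in('top','side'):
    s=snap(n,n+'0.png'); print(n,s['fx'],s['k1'],-np.array(s['R']).T@s['t'],np.array(s['R']).round(2).tolist())
print(arm.get_state(),arm.grip_point_offset)
E
```

```text
top 369.10766115433864 0.03311150133655768 [3.86548594e-01 7.40219699e-04 1.02049322e+00] [[-0.03, -1.0, -0.01], [-0.98, 0.03, -0.18], [0.18, 0.0, -0.98]]
side 362.6240693546632 -0.11505064529691474 [ 0.06581283 -0.84391082  0.56083255] [[0.85, -0.53, -0.01], [-0.26, -0.4, -0.88], [0.46, 0.75, -0.48]]
{'time': 0.1, 'joint_pos': array([-1.17559949e+00,  4.80765841e-01,  1.59680441e+00, -3.49331572e-06,
        1.06508867e+00, -4.66311368e-02]), 'joint_velocities': array([-0.0007704 , -0.00198348, -0.00198077, -0.00246748, -0.00092293,
       -0.00144581]), 'tau': array([ 1.68829025e-03, -9.52256155e+01, -4.31039321e+01, -3.47200046e-05,
        5.20721413e-03,  7.89179376e-05]), 'position': array([ 0.2778673 , -0.58741837,  0.404141  ]), 'ee_rot': array([-3.14052741e+00, -4.66521682e-05,  4.41829643e-01]), 'ft_force': array([-0.25665394, -1.46670922,  0.23361197]), 'torque': array([-0.02991906,  0.01313674, -0.02380302]), 'gripper_force': 0.0, 'opening': 0.08553538158459943} 0.1547
```

View pics/top0.png

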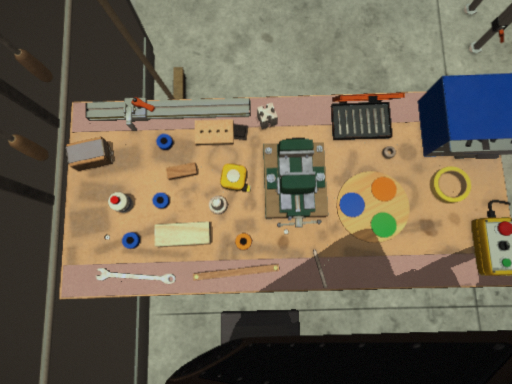

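View pics/side0.png

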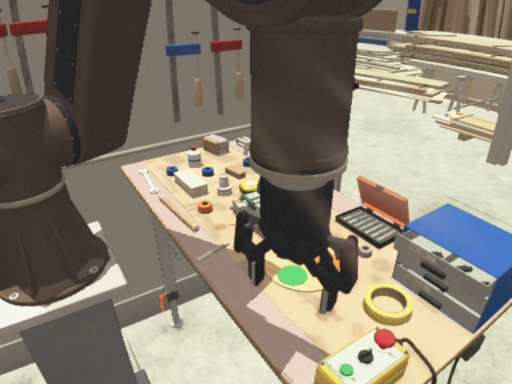

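The top view shows the blue pucks at (164,142), (161,201) and (130,240). The last is farthest left. The orange support is at (244,241), pine at (182,233), oak at (181,171) and glue at (120,202). The board is at (373,205) with pads blue (352,205), orange (383,189) and green (384,224). The vise (295,180) stands between the parts and the board.

```bash
cat > m.py <<'E'
from h import *
def blob(mask,seed,rad):
    m=mask.astype(np.uint8); yy,xx=np.mgrid[:384,:512]
    m[(xx-seed[0])**2+(yy-seed[1])**2>rad**2]=0
    n,l,st,_=cv2.connectedComponentsWithStats(m,connectivity=8)
    return l==1+np.argmax(st[1:,4]) if n>1 else m>0
E
python3 - <<'E'
from m import *
s=snap('top'); C=cloud(s); Z=C[...,2]; hsv=cv2.cvtColor(s['color'],cv2.COLOR_RGB2HSV); H,S,V=[hsv[...,i].astype(int) for i in range(3)]
tab=(Z>-.02)
print('table z',np.median(Z[215:225,150:200]),'std',Z[215:222,160:200].std())
def rep(n,m,z,rect=False):
    v,u=np.nonzero(m); P=plane(s,np.c_[u,v],z); c=P.mean(0)[:2]
    a=cv2.contourArea(np.float32(cv2.convexHull(P[:,:2].astype(np.float32)*1000)))
    mr=cv2.minAreaRect((P[:,:2]*1000).astype(np.float32))
    print(n,'px',m.sum(),'c',c.round(4),'rect',np.round(mr[0],1),np.round(mr[1],1),round(mr[2],1),'z',np.percentile(Z[m],[10,50,90]).round(3))
blue=(H>100)&(H<130)&(S>150)&(V>60)
for p in((164,142),(161,201),(130,240)): rep('blue',blob(blue,p,13),.025)
org=(H>5)&(H<20)&(S>190)&(V>120)
rep('orange',blob(org,(244,241),12),.025)
rep('pblue',blob(blue,(352,205),20),.007); rep('porange',blob(org&(H<16),(383,189),18),.007); rep('pgreen',blob((H>45)&(H<80)&(S>120),(384,224),20),.007)
for n,p,r,zt in(('pine',(182,233),38,.038),('oak',(181,171),24,.022),('glue',(120,202),18,.055),('cone',(218,204),14,.063),('tape',(234,177),22,.034),('sB',(130,240),13,.025),('sO',(244,241),13,.025)):
    rep(n,blob(Z>zt-.008,p,r),zt)
yy,xx=np.mgrid[:384,:512]
red=((H<8)|(H>172))&(S>150); rep('cap',blob(red,(117,200),9),.078)
m=(xx>260)&(xx<330)&(yy>132)&(yy<228)&(Z>.02); print('vise zmax',np.percentile(Z[m],99),C[m][:,:2].min(0),C[m][:,:2].max(0))
m=(xx>410)&(yy>70)&(yy<160)&(Z>.05); print('box',Z[m].max(),C[m].min(0))
x=s['color'][100:300,60:460]; cv2.imwrite('pics/crop.png',cv2.cvtColor(cv2.resize(x,None,fx=2,fy=2,interpolation=cv2.INTER_CUBIC),cv2.COLOR_RGB2BGR))
E
```

```text
table z -0.0005805488743424003 std 0.06096121831422367
blue px 139 c [0.7297 0.2527] rect [729.8 253. ] [39.8 38.2] 88.4 z [0.02  0.023 0.025]
blue px 144 c [0.5621 0.2591] rect [562.2 259.4] [40.  36.1] 44.3 z [0.019 0.022 0.025]
blue px 167 c [0.4564 0.3379] rect [456.6 338.3] [40.5 37.2] 88.2 z [0.019 0.021 0.024]
orange px 141 c [0.4446 0.0368] rect [444.7  37.2] [37.6 37.3] 88.3 z [0.019 0.022 0.024]
pblue px 421 c [ 0.5386 -0.265 ] rect [ 539.1 -264.8] [63.5 61.6] 88.4 z [0.004 0.006 0.008]
porange px 436 c [ 0.5796 -0.3562] rect [ 578.7 -356.3] [64.  62.4] 88.2 z [0.004 0.007 0.009]
pgreen px 483 c [ 0.4798 -0.3463] rect [ 480.1 -346.1] [65.8 63. ] 88.4 z [0.004 0.006 0.008]
pine px 1206 c [0.4673 0.1982] rect [467.5 197.7] [ 58.1 143.8] 1.4 z [0.035 0.037 0.039]
oak px 346 c [0.6472 0.2047] rect [647.8 204.9] [34.8 81.7] 8.9 z [0.019 0.022 0.024]
glue px 291 c [0.5578 0.3662] rect [557.8 366.2] [48.7 47.5] 45.7 z [0.054 0.059 0.076]
cone px 81 c [0.5449 0.104 ] rect [545.1 103.1] [23.8 24. ] 88.3 z [0.057 0.06  0.063]
tape px 563 c [0.6221 0.0603] rect [623.3  61.3] [69.  70.7] 78.7 z [0.029 0.032 0.035]
sB px 208 c [0.4558 0.3408] rect [455.4 340.9] [40.7 39.9] 88.2 z [0.019 0.022 0.025]
sO px 201 c [0.4436 0.037 ] rect [444.   36.5] [39.8 41.5] 43.4 z [0.019 0.022 0.025]
cap px 51 c [0.5582 0.3649] rect [558.3 364.8] [19.  17.8] 45.9 z [0.074 0.076 0.079]
vise zmax 0.1158976402991162 [ 0.38654859 -0.19209134] [0.71152321 0.00074022]
box 1.0204932220463023 [ 0.38654859 -0.6578465   0.05004115]
```

View pics/crop.png

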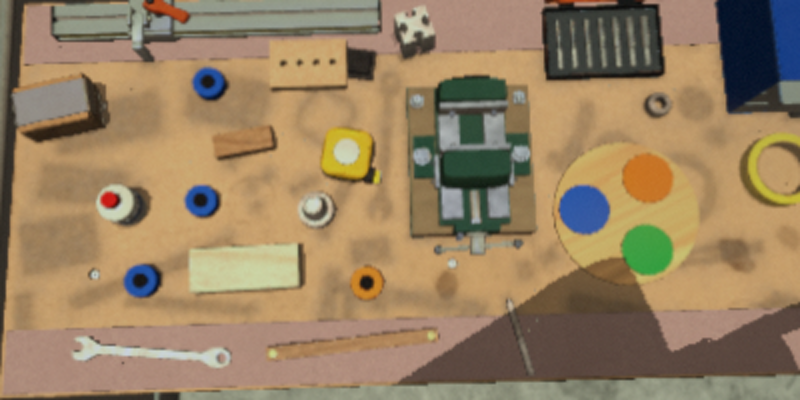

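```bash
cat > g.py <<'E'
import sys, numpy as np
from scipy.spatial.transform import Rotation as Ro
from cell import arm
# usage: g.py x,y,z,yaw ...  -> shift cm and turn for each waypoint, from present pose
s=arm.get_state(); R=Ro.from_euler('xyz',s['ee_rot']); p=s['position']
print('t',round(s['time'],1),'p',p.round(4),'rot',s['ee_rot'].round(3),'j6',round(s['joint_pos'][5],2),'open',round(s['opening'],4),'F',s['ft_force'].round(1),'gf',round(s['gripper_force'],1))
for a in sys.argv[1:]:
    x=list(map(float,a.split(',')))
    print(a,(R.inv().apply(np.array(x[:3])-p)*100).round(2),(R.inv()*Ro.from_euler('xyz',[np.pi,0,x[3]])).as_rotvec().round(3))
E
python3 g.py .50,-.2,.38,.442 .444,.0368,.30,.442 .444,.0368,.175,.442
```

```text
t 0.1 p [ 0.2779 -0.5874  0.4042] rot [-3.141 -0.     0.442] j6 -0.05 open 0.0854 F [0.3 0.2 0.1] gf 0.0
.50,-.2,.38,.442 [ 36.65 -25.52   2.45] [-0.001 -0.    -0.   ]
.444,.0368,.30,.442 [ 41.71 -49.32  10.47] [-0.001 -0.    -0.   ]
.444,.0368,.175,.442 [ 41.71 -49.3   22.97] [-0.001 -0.    -0.   ]
```

{"api": "apply_moves", "payload": {"motion": [[[36.6, -25.5, 2.4, 0, 0, 0, 8.5], [36.6, -25.5, 2.4, 0, 0, 0, 8.5], [36.6, -25.5, 2.4, 0, 0, 0, 8.5], [36.6, -25.5, 2.4, 0, 0, 0, 8.5], [36.6, -25.5, 2.4, 0, 0, 0, 8.5], [36.6, -25.5, 2.4, 0, 0, 0, 8.5], [36.6, -25.5, 2.4, 0, 0, 0, 8.5], [36.6, -25.5, 2.4, 0, 0, 0, 8.5], [36.6, -25.5, 2.4, 0, 0, 0, 8.5], [41.7, -49.3, 10.5, 0, 0, 0, 8.5], [41.7, -49.3, 10.5, 0, 0, 0, 8.5], [41.7, -49.3, 10.5, 0, 0, 0, 8.5], [41.7, -49.3, 10.5, 0, 0, 0, 8.5], [41.7, -49.3, 10.5, 0, 0, 0, 8.5], [41.7, -49.3, 10.5, 0, 0, 0, 8.5], [41.7, -49.3, 10.5, 0, 0, 0, 8.5], [41.7, -49.3, 10.5, 0, 0, 0, 8.5]]]}}

```text
time: 1.85
position: [0.4447, 0.0359, 0.3]
ee_rot: [3.141, -0.001, 0.442]
ft_force: [-0.2, -1.4, 0.6]
opening: 0.0848
gripper_force: 0.0
```

```bash
python3 g.py .444,.0368,.20,.442 .444,.0368,.175,.442
```

```text
t 1.9 p [0.4447 0.0359 0.3   ] rot [ 3.141e+00 -1.000e-03  4.420e-01] j6 1.14 open 0.0848 F [-0.2 -1.4  0.6] gf 0.0
.444,.0368,.20,.442 [-0.03 -0.12 10.  ] [ 0.    -0.001  0.   ]
.444,.0368,.175,.442 [-0.03 -0.12 12.5 ] [ 0.    -0.001  0.   ]
```

{"api": "apply_moves", "payload": {"motion": [[[0, 0, 5, 0, 0, 0, 8.5], [0, 0, 9, 0, 0, 0, 8.5], [0, 0, 11.5, 0, 0, 0, 8.5], [0, 0, 12.5, 0, 0, 0, 8.5], [0, 0, 12.5, 0, 0, 0, 8.5], [0, 0, 12.5, 0, 0, 0, 3], [0, 0, 12.5, 0, 0, 0, 3], [0, 0, 12.5, 0, 0, 0, 3], [0, 0, 12.5, 0, 0, 0, 3], [0, 0, 12.5, 0, 0, 0, 3], [0, 0, 12.5, 0, 0, 0, 3], [0, 0, 12.5, 0, 0, 0, 3]]], "grip_force": 40}}

```text
time: 3.05
position: [0.4446, 0.0364, 0.176]
ee_rot: [3.141, -0.002, 0.442]
ft_force: [-1.4, -3.5, 18.3]
opening: 0.0431
gripper_force: 38.0
```

```bash
python3 g.py .444,.0368,.36,.442 .5796,-.3562,.36,.442 .5796,-.3562,.1825,.442
```

```text
t 3.0 p [0.4446 0.0364 0.176 ] rot [ 3.141e+00 -2.000e-03  4.420e-01] j6 1.14 open 0.0431 F [-1.4 -3.5 18.3] gf 38.0
.444,.0368,.36,.442 [  0.    -0.05 -18.4 ] [ 0.001 -0.002  0.   ]
.5796,-.3562,.36,.442 [ -4.55  41.28 -18.37] [ 0.001 -0.002  0.   ]
.5796,-.3562,.1825,.442 [-4.59 41.26 -0.62] [ 0.001 -0.002  0.   ]
```

{"api": "apply_moves", "payload": {"motion": [[[0, 0, -4, 0, 0, 0, 3], [0, 0, -9, 0, 0, 0, 3], [0, 0, -14, 0, 0, 0, 3], [-0.3, 3, -18.3, 0, 0, 0, 3], [-0.8, 7.5, -18.3, 0, 0, 0, 3], [-1.3, 12, -18.3, 0, 0, 0, 3], [-1.9, 16.5, -18.3, 0, 0, 0, 3], [-2.4, 21, -18.3, 0, 0, 0, 3], [-2.9, 25.5, -18.3, 0, 0, 0, 3], [-3.4, 30, -18.3, 0, 0, 0, 3], [-3.9, 34.5, -17, 0, 0, 0, 3], [-4.3, 38.5, -13.5, 0, 0, 0, 3], [-4.5, 40.7, -9, 0, 0, 0, 3], [-4.6, 41.2, -5, 0, 0, 0, 3], [-4.6, 41.2, -3, 0, 0, 0, 3], [-4.6, 41.2, -3, 0, 0, 0, 3], [-4.6, 41.2, -3, 0, 0, 0, 3]]]}}

```text
time: 4.75
position: [0.5789, -0.3557, 0.2056]
ee_rot: [3.141, -0.0, 0.442]
ft_force: [0.4, 0.1, -0.6]
opening: 0.0426
gripper_force: 42.0
```

```bash
python3 g.py .5796,-.3562,.1833,.442
```

```text
t 4.8 p [ 0.5789 -0.3557  0.2056] rot [ 3.141 -0.     0.442] j6 0.53 open 0.0426 F [ 0.4  0.1 -0.6] gf 42.0
.5796,-.3562,.1833,.442 [0.04 0.08 2.23] [ 0. -0. -0.]
```

{"api": "apply_moves", "payload": {"motion": [[[0, 0.05, 1, 0, 0, 0, 3], [0, 0.05, 1.8, 0, 0, 0, 3], [0, 0.05, 2.15, 0, 0, 0, 3], [0, 0.05, 2.15, 0, 0, 0, 3], [0, 0.05, 2.15, 0, 0, 0, 3]]]}}

```text
time: 5.25
position: [0.579, -0.3562, 0.1834]
ee_rot: [3.141, -0.0, 0.442]
ft_force: [0.2, 0.4, -1.6]
opening: 0.0428
gripper_force: 42.1
```

{"api": "apply_moves", "payload": {"motion": [[[0, 0, 0.06, 0, 0, 0, 3], [0, 0, 0.06, 0, 0, 0, 3], [0, 0, 0.06, 0, 0, 0, 5], [0, 0, 0.06, 0, 0, 0, 6.5], [0, 0, 0.06, 0, 0, 0, 6.5], [0, 0, -2, 0, 0, 0, 6.5], [0, 0, -6, 0, 0, 0, 7], [0, 0, -11, 0, 0, 0, 8.5], [0, 0, -16, 0, 0, 0, 8.5], [0, 0, -17, 0, 0, 0, 8.5], [0, 0, -17, 0, 0, 0, 8.5]]]}}

```text
time: 6.35
position: [0.5794, -0.3565, 0.3558]
ee_rot: [3.138, -0.002, 0.442]
ft_force: [-0.2, -0.3, -0.1]
opening: 0.085
gripper_force: 0.0
```

```bash
python3 g.py .456,.341,.36,1.571 .456,.341,.2,1.571; python3 - <<'E'
from m import *
s=snap('top','t1.png'); C=cloud(s); Z=C[...,2]
m=blob((Z>.024)&(Z<.05),(383,189),20); v,u=np.nonzero(m); P=plane(s,np.c_[u,v],.032); print(m.sum(),P.mean(0),np.median(Z[m]))
E
```

```text
t 6.3 p [ 0.5794 -0.3565  0.3558] rot [ 3.138e+00 -2.000e-03  4.420e-01] j6 0.53 open 0.085 F [-0.2 -0.3 -0.1] gf 0.0
.456,.341,.36,1.571 [ 18.67 -68.33  -0.64] [ 0.005  0.    -1.129]
.456,.341,.2,1.571 [ 18.63 -68.39  15.36] [ 0.005  0.    -1.129]
0 [nan nan nan] nan<stdin>:3: RuntimeWarning: Mean of empty slice.
  ret = um.true_divide(
  return _methods._mean(a, axis=axis, dtype=dtype,
  ret = ret.dtype.type(ret / rcount)
```

{"api": "apply_moves", "payload": {"motion": [[[18.6, -68.3, -0.6, 0, 0, -1.13, 8.5], [18.6, -68.3, -0.6, 0, 0, -1.13, 8.5], [18.6, -68.3, -0.6, 0, 0, -1.13, 8.5], [18.6, -68.3, -0.6, 0, 0, -1.13, 8.5], [18.6, -68.3, -0.6, 0, 0, -1.13, 8.5], [18.6, -68.3, -0.6, 0, 0, -1.13, 8.5], [18.6, -68.3, -0.6, 0, 0, -1.13, 8.5], [18.6, -68.3, -0.6, 0, 0, -1.13, 8.5], [18.6, -68.3, -0.6, 0, 0, -1.13, 8.5], [18.6, -68.3, -0.6, 0, 0, -1.13, 8.5], [18.6, -68.3, -0.6, 0, 0, -1.13, 8.5], [18.6, -68.3, -0.6, 0, 0, -1.13, 8.5], [18.6, -68.3, -0.6, 0, 0, -1.13, 8.5], [18.6, -68.3, -0.6, 0, 0, -1.13, 8.5], [18.6, -68.3, -0.6, 0, 0, -1.13, 8.5], [18.6, -68.3, 3, 0, 0, -1.13, 8.5], [18.6, -68.3, 8, 0, 0, -1.13, 8.5], [18.6, -68.3, 12, 0, 0, -1.13, 8.5], [18.6, -68.3, 12, 0, 0, -1.13, 8.5]]]}}

```text
time: 8.3
position: [0.4526, 0.3389, 0.2274]
ee_rot: [-3.133, 0.006, 1.572]
ft_force: [-1.6, 0.2, 1.0]
opening: 0.0851
gripper_force: 0.0
```

```bash
python3 g.py .456,.341,.1755,1.571; python3 - <<'E'
from m import *
s=snap('top','t1.png'); C=cloud(s); Z=C[...,2]
m=blob((Z>.024)&(Z<.05),(383,189),20); v,u=np.nonzero(m); P=plane(s,np.c_[u,v],.032); print(m.sum(),P.mean(0),np.median(Z[m]))
E
```

```text
t 8.3 p [0.4526 0.3389 0.2274] rot [-3.133  0.006  1.572] j6 0.59 open 0.0851 F [-1.6  0.2  1. ] gf 0.0
.456,.341,.1755,1.571 [0.24 0.38 5.18] [-0.009  0.006  0.001]
225 [ 0.57920138 -0.35424525  0.032     ] 0.02964989164704407
```

{"api": "apply_moves", "payload": {"motion": [[[0.2, 0.3, 2, -0.008, 0.005, 0, 8.5], [0.2, 0.3, 4, -0.008, 0.005, 0, 8.5], [0.2, 0.3, 5.1, -0.008, 0.005, 0, 8.5], [0.2, 0.3, 5.1, -0.008, 0.005, 0, 8.5], [0.2, 0.3, 5.1, -0.008, 0.005, 0, 3], [0.2, 0.3, 5.1, -0.008, 0.005, 0, 3], [0.2, 0.3, 5.1, -0.008, 0.005, 0, 3], [0.2, 0.3, 5.1, -0.008, 0.005, 0, 3], [0.2, 0.3, 5.1, -0.008, 0.005, 0, 3], [0.2, 0.3, 5.1, -0.008, 0.005, 0, 3], [0.2, 0.3, 5.1, -0.008, 0.005, 0, 3]]]}}

```text
time: 9.45
position: [0.4583, 0.343, 0.1834]
ee_rot: [3.132, -0.006, 1.572]
ft_force: [-1.6, -2.3, 14.0]
opening: 0.0429
gripper_force: 38.7
```

```bash
python3 g.py .456,.341,.36,1.571 .5386,-.265,.36,1.571 .5386,-.265,.21,1.571
```

```text
t 9.4 p [0.4583 0.343  0.1834] rot [ 3.132 -0.006  1.572] j6 0.59 open 0.0429 F [-1.6 -2.3 14. ] gf 38.7
.456,.341,.36,1.571 [ -0.09  -0.07 -17.66] [ 0.009 -0.006  0.001]
.5386,-.265,.36,1.571 [-60.7    8.13 -17.94] [ 0.009 -0.006  0.001]
.5386,-.265,.21,1.571 [-60.79   7.99  -2.94] [ 0.009 -0.006  0.001]
```

{"api": "apply_moves", "payload": {"motion": [[[0, 0, -4, 0, 0, 0, 3], [0, 0, -9, 0, 0, 0, 3], [0, 0, -14, 0, 0, 0, 3], [-2, 0.4, -17.7, 0, 0, 0, 3], [-6, 0.9, -17.7, 0, 0, 0, 3], [-10.5, 1.5, -17.7, 0, 0, 0, 3], [-15, 2, -17.7, 0, 0, 0, 3], [-19.5, 2.6, -17.7, 0, 0, 0, 3], [-24, 3.2, -17.7, 0, 0, 0, 3], [-28.5, 3.8, -17.8, 0, 0, 0, 3], [-33, 4.4, -17.8, 0, 0, 0, 3], [-37.5, 5, -17.8, 0, 0, 0, 3], [-42, 5.7, -17.8, 0, 0, 0, 3], [-46.5, 6.3, -17.8, 0, 0, 0, 3], [-51, 6.9, -17.8, 0, 0, 0, 3], [-55.5, 7.5, -16, 0, 0, 0, 3], [-58.5, 7.9, -12, 0, 0, 0, 3], [-60.2, 8, -7, 0, 0, 0, 3], [-60.5, 8, -4, 0, 0, 0, 3], [-60.5, 8, -4, 0, 0, 0, 3]]]}}

```text
time: 11.45
position: [0.5366, -0.2623, 0.2162]
ee_rot: [3.139, -0.008, 1.571]
ft_force: [0.1, 1.1, -0.2]
opening: 0.0421
gripper_force: 41.7
```

{"api": "apply_moves", "payload": {"motion": [[[0, 0, 0, 0, 0, 0, 3], [0, 0, 0, 0, 0, 0, 3], [0, 0, 0, 0, 0, 0, 3]]]}}

```text
time: 11.75
position: [0.5391, -0.2622, 0.222]
ee_rot: [3.131, -0.003, 1.573]
ft_force: [0.4, -0.2, 0.2]
opening: 0.0421
gripper_force: 41.7
```

```bash
python3 g.py .5386,-.263,.191,1.571
```

```text
t 11.8 p [ 0.5391 -0.2622  0.222 ] rot [ 3.131e+00 -3.000e-03  1.573e+00] j6 -0.52 open 0.0421 F [ 0.4 -0.2  0.2] gf 41.7
.5386,-.263,.191,1.571 [-0.09 -0.08  3.1 ] [ 0.011 -0.004  0.002]
```

{"api": "apply_moves", "payload": {"motion": [[[-0.08, -0.06, 1.2, 0, 0, 0, 3], [-0.08, -0.06, 2.4, 0, 0, 0, 3], [-0.08, -0.06, 3.0, 0, 0, 0, 3], [-0.08, -0.06, 3.0, 0, 0, 0, 3], [-0.08, -0.06, 3.0, 0, 0, 0, 3]]]}}

```text
time: 12.25
position: [0.5378, -0.2629, 0.1891]
ee_rot: [3.134, -0.005, 1.572]
ft_force: [-0.8, 0.3, -1.0]
opening: 0.0424
gripper_force: 45.8
```

{"api": "apply_moves", "payload": {"motion": [[[0.05, 0, 0, 0, 0, 0, 3], [0.05, 0, 0.05, 0, 0, 0, 3], [0.05, 0, 0.05, 0, 0, 0, 5], [0.05, 0, 0.05, 0, 0, 0, 6.5], [0.05, 0, 0.05, 0, 0, 0, 6.5], [0, 0, -2, 0, 0, 0, 6.5], [0, 0, -6, 0, 0, 0, 7], [0, 0, -11, 0, 0, 0, 8.5], [0, 0, -15, 0, 0, 0, 8.5], [0, 0, -17, 0, 0, 0, 8.5], [0, 0, -17, 0, 0, 0, 8.5], [0, 0, -17, 0, 0, 0, 8.5]]]}}

```text
time: 13.45
position: [0.5365, -0.2638, 0.36]
ee_rot: [3.133, -0.005, 1.572]
ft_force: [-0.5, 0.4, 0.1]
opening: 0.085
gripper_force: 0.0
```

```bash
python3 g.py .467,.1985,.36,1.595 .467,.1985,.26,1.595
```

```text
t 13.4 p [ 0.5365 -0.2638  0.36  ] rot [ 3.133 -0.005  1.572] j6 -0.52 open 0.085 F [-0.5  0.4  0.1] gf 0.0
.467,.1985,.36,1.595 [46.23 -6.9   0.15] [ 0.009 -0.005 -0.023]
.467,.1985,.26,1.595 [46.19 -6.99 10.15] [ 0.009 -0.005 -0.023]
```

{"api": "apply_moves", "payload": {"motion": [[[4, -0.6, 0, 0.009, -0.005, -0.023, 8.5], [8.5, -1.3, 0.1, 0.009, -0.005, -0.023, 8.5], [13, -2, 0.1, 0.009, -0.005, -0.023, 8.5], [17.5, -2.7, 0.1, 0.009, -0.005, -0.023, 8.5], [22, -3.4, 0.1, 0.009, -0.005, -0.023, 8.5], [26.5, -4.1, 0.1, 0.009, -0.005, -0.023, 8.5], [31, -4.8, 0.1, 0.009, -0.005, -0.023, 8.5], [35.5, -5.4, 0.1, 0.009, -0.005, -0.023, 8.5], [40, -6, 0.1, 0.009, -0.005, -0.023, 8.5], [44, -6.6, 1.5, 0.009, -0.005, -0.023, 8.5], [46, -7, 5, 0.009, -0.005, -0.023, 8.5], [46.2, -7, 9, 0.009, -0.005, -0.023, 8.5], [46.2, -7, 10.1, 0.009, -0.005, -0.023, 8.5], [46.2, -7, 10.1, 0.009, -0.005, -0.023, 8.5], [46.2, -7, 10.1, 0.009, -0.005, -0.023, 8.5], [46.2, -7, 10.1, 0.009, -0.005, -0.023, 8.5]]]}}

```text
time: 15.05
position: [0.4676, 0.1983, 0.2619]
ee_rot: [3.141, -0.001, 1.594]
ft_force: [0.7, -0.0, -0.2]
opening: 0.0851
gripper_force: 0.0
```

```bash
python3 g.py .467,.1985,.18,1.595; python3 - <<'E'
from m import *
s=snap('top','t2.png'); C=cloud(s); Z=C[...,2]
for p in((383,189),(352,205)):
    m=blob((Z>.026)&(Z<.05),p,20); v,u=np.nonzero(m); P=plane(s,np.c_[u,v],.032); print(m.sum(),P.mean(0),np.median(Z[m]))
x=s['color'][100:300,60:460]; cv2.imwrite('pics/crop2.png',cv2.cvtColor(cv2.resize(x,None,fx=2,fy=2,interpolation=cv2.INTER_CUBIC),cv2.COLOR_RGB2BGR))
E
```

```text
t 15.1 p [0.4676 0.1983 0.2619] rot [ 3.141e+00 -1.000e-03  1.594e+00] j6 0.32 open 0.0851 F [ 0.7 -0.  -0.2] gf 0.0
.467,.1985,.18,1.595 [ 0.02 -0.07  8.19] [ 0.001 -0.001 -0.001]
218 [ 0.57936273 -0.35440494  0.032     ] 0.029744567704071963
194 [ 0.53628777 -0.26180345  0.032     ] 0.029430688535125593
```

View pics/crop2.png

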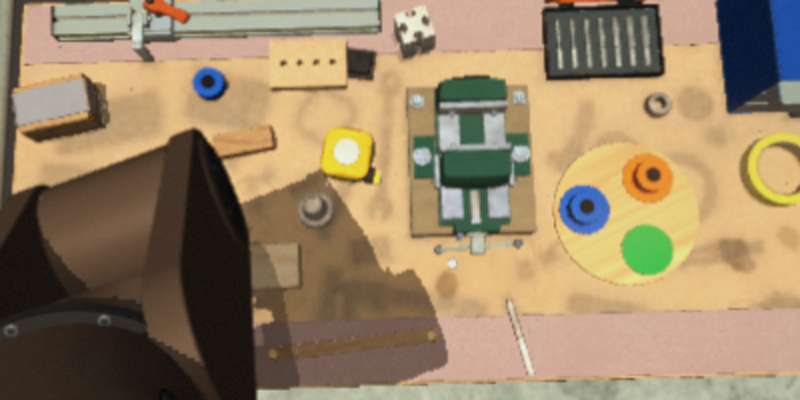

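{"api": "apply_moves", "payload": {"motion": [[[0, -0.05, 4, 0, 0, 0, 8.5], [0, -0.05, 7, 0, 0, 0, 8.5], [0, -0.05, 8.2, 0, 0, 0, 8.5], [0, -0.05, 8.2, 0, 0, 0, 8.5], [0, -0.05, 8.2, 0, 0, 0, 8.5], [0, -0.05, 8.2, 0, 0, 0, 4], [0, -0.05, 8.2, 0, 0, 0, 4], [0, -0.05, 8.2, 0, 0, 0, 4], [0, -0.05, 8.2, 0, 0, 0, 4], [0, -0.05, 8.2, 0, 0, 0, 4], [0, -0.05, 8.2, 0, 0, 0, 4], [0, -0.05, 8.2, 0, 0, 0, 4]]], "grip_force": 60}}

```text
time: 16.3
position: [0.4669, 0.1988, 0.1799]
ee_rot: [3.14, -0.001, 1.595]
ft_force: [-1.5, -1.1, 15.7]
opening: 0.0575
gripper_force: 61.8
```

```bash
python3 g.py .467,.1985,.38,1.595 .558,-.310,.38,2.0 .558,-.31,.26,2.0
```

```text
t 16.3 p [0.4669 0.1988 0.1799] rot [ 3.140e+00 -1.000e-03  1.595e+00] j6 0.32 open 0.0575 F [-1.5 -1.1 15.7] gf 61.8
.467,.1985,.38,1.595 [-1.000e-02  3.000e-02 -2.001e+01] [ 0.001 -0.001 -0.   ]
.558,-.310,.38,2.0 [-51.07   7.91 -20.03] [ 0.001 -0.    -0.405]
.558,-.31,.26,2.0 [-51.08   7.89  -8.03] [ 0.001 -0.    -0.405]
```

{"api": "apply_moves", "payload": {"motion": [[[0, 0, -4, 0, 0, 0, 4], [0, 0, -9, 0, 0, 0, 4], [0, 0, -14, 0, 0, 0, 4], [-1, 0.2, -18, 0, 0, -0.02, 4], [-4, 0.6, -20, 0, 0, -0.05, 4], [-8, 1.2, -20, 0, 0, -0.08, 4], [-12.5, 1.9, -20, 0, 0, -0.12, 4], [-17, 2.6, -20, 0, 0, -0.16, 4], [-21.5, 3.3, -20, 0, 0, -0.2, 4], [-26, 4, -20, 0, 0, -0.24, 4], [-30.5, 4.7, -20, 0, 0, -0.28, 4], [-35, 5.4, -20, 0, 0, -0.32, 4], [-39.5, 6.1, -20, 0, 0, -0.36, 4], [-44, 6.8, -20, 0, 0, -0.4, 4], [-48, 7.4, -19, 0, 0, -0.405, 4], [-50.5, 7.8, -16, 0, 0, -0.405, 4], [-51.1, 7.9, -12, 0, 0, -0.405, 4], [-51.1, 7.9, -8, 0, 0, -0.405, 4], [-51.1, 7.9, -8, 0, 0, -0.405, 4], [-51.1, 7.9, -8, 0, 0, -0.405, 4]]]}}

```text
time: 18.3
position: [0.5576, -0.3102, 0.2592]
ee_rot: [-3.14, -0.001, 2.0]
ft_force: [-0.8, -1.8, -1.2]
opening: 0.0566
gripper_force: 66.4
```

{"api": "apply_moves", "payload": {"motion": [[[0, 0, 0, 0, 0, 0, 4], [0, 0, 0, 0, 0, 0, 4], [0, 0, 0, 0, 0, 0, 4], [0, 0, 0, 0, 0, 0, 4], [0, 0, 0, 0, 0, 0, 4]]]}}

```text
time: 18.8
position: [0.5578, -0.3104, 0.259]
ee_rot: [-3.141, 0.0, 2.0]
ft_force: [-1.1, -1.3, -1.7]
opening: 0.0569
gripper_force: 66.4
```

```bash
python3 g.py .558,-.31,.213,2.0; python3 - <<'E'
from m import *
s=snap('side'); x=s['color'][150:350,150:420]; cv2.imwrite('pics/s3.png',cv2.cvtColor(cv2.resize(x,None,fx=2.5,fy=2.5,interpolation=cv2.INTER_CUBIC),cv2.COLOR_RGB2BGR))
E
```

```text
t 18.8 p [ 0.5578 -0.3104  0.259 ] rot [-3.141  0.     2.   ] j6 -0.98 open 0.0569 F [-1.1 -1.3 -1.7] gf 66.4
.558,-.31,.213,2.0 [0.02 0.04 4.6 ] [-0.001  0.    -0.   ]
```

View pics/s3.png

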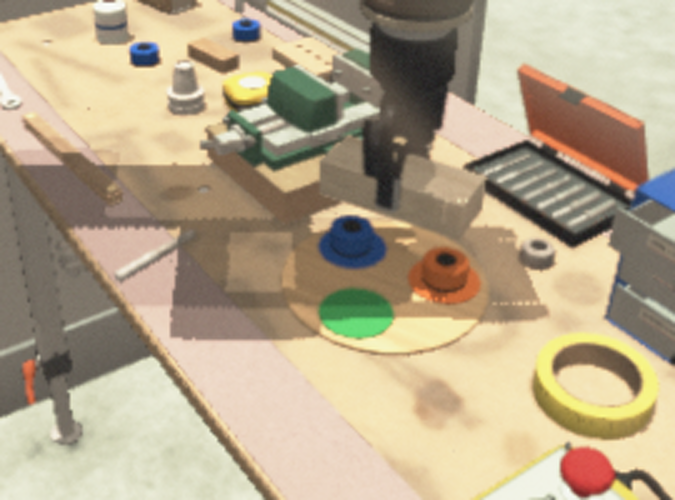

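The pine hangs level in the gripper (crop ~400,185). Both supports stand centred on their pads (350,240 and 445,270).

{"api": "apply_moves", "payload": {"motion": [[[0, 0, 2, 0, 0, 0, 4], [0, 0, 3.6, 0, 0, 0, 4], [0, 0, 4.3, 0, 0, 0, 4], [0, 0, 4.6, 0, 0, 0, 4], [0, 0, 4.6, 0, 0, 0, 4], [0, 0, 4.6, 0, 0, 0, 4]]]}}

```text
time: 19.45
position: [0.5577, -0.3105, 0.2127]
ee_rot: [-3.141, -0.0, 2.0]
ft_force: [-0.4, -0.2, -2.2]
opening: 0.0571
gripper_force: 66.6
```

{"api": "apply_moves", "payload": {"motion": [[[0, 0, 0.06, 0, 0, 0, 4], [0, 0, 0.06, 0, 0, 0, 4], [0, 0, 0.06, 0, 0, 0, 6], [0, 0, 0.06, 0, 0, 0, 7.5], [0, 0, 0.06, 0, 0, 0, 8], [0, 0, 0.06, 0, 0, 0, 8], [0, 0, -2, 0, 0, 0, 8.3], [0, 0, -6, 0, 0, 0, 8.5], [0, 0, -11, 0, 0, 0, 8.5], [0, 0, -15, 0, 0, 0, 8.5], [0, 0, -15, 0, 0, 0, 8.5], [0, 0, -15, 0, 0, 0, 8.5], [0, 0, -15, 0, 0, 0, 8.5]]]}}

```text
time: 20.75
position: [0.5574, -0.3101, 0.3616]
ee_rot: [-3.14, -0.001, 2.0]
ft_force: [-0.2, 0.1, -1.3]
opening: 0.085
gripper_force: 0.0
```

```bash
python3 g.py .648,.205,.36,1.726 .648,.205,.26,1.726
```

```text
t 20.8 p [ 0.5574 -0.3101  0.3616] rot [-3.14e+00 -1.00e-03  2.00e+00] j6 -0.98 open 0.085 F [-0.2  0.1 -1.3] gf 0.0
.648,.205,.36,1.726 [43.08 29.67  0.17] [-0.002 -0.001  0.274]
.648,.205,.26,1.726 [43.06 29.69 10.17] [-0.002 -0.001  0.274]
```

{"api": "apply_moves", "payload": {"motion": [[[3.3, 2.3, 0, 0, 0, 0.03, 8.5], [7, 4.8, 0.1, 0, 0, 0.06, 8.5], [10.7, 7.4, 0.1, 0, 0, 0.09, 8.5], [14.4, 9.9, 0.1, 0, 0, 0.12, 8.5], [18.1, 12.5, 0.1, 0, 0, 0.15, 8.5], [21.8, 15, 0.1, 0, 0, 0.18, 8.5], [25.5, 17.6, 0.1, 0, 0, 0.2, 8.5], [29.2, 20.1, 0.1, 0, 0, 0.22, 8.5], [32.9, 22.7, 0.1, 0, 0, 0.25, 8.5], [36.6, 25.2, 0.1, 0, 0, 0.274, 8.5], [40, 27.6, 0.5, 0, 0, 0.274, 8.5], [42.5, 29.3, 3, 0, 0, 0.274, 8.5], [43.1, 29.7, 7, 0, 0, 0.274, 8.5], [43.1, 29.7, 10.2, 0, 0, 0.274, 8.5], [43.1, 29.7, 10.2, 0, 0, 0.274, 8.5], [43.1, 29.7, 10.2, 0, 0, 0.274, 8.5], [43.1, 29.7, 10.2, 0, 0, 0.274, 8.5]]]}}

```text
time: 22.45
position: [0.6491, 0.2049, 0.2618]
ee_rot: [3.141, -0.0, 1.725]
ft_force: [-0.3, -0.1, 0.9]
opening: 0.085
gripper_force: 0.0
```

```bash
python3 g.py .648,.205,.176,1.726; python3 - <<'E'
from m import *
s=snap('top'); C=cloud(s); Z=C[...,2]
m=blob((Z>.064)&(Z<.09),(367,195),35); v,u=np.nonzero(m); P=plane(s,np.c_[u,v],.070); print(m.sum(),P.mean(0),np.median(Z[m]),cv2.minAreaRect((P[:,:2]*1000).astype(np.float32)))
x=s['color'][100:300,60:460]; cv2.imwrite('pics/crop4.png',cv2.cvtColor(cv2.resize(x,None,fx=2,fy=2,interpolation=cv2.INTER_CUBIC),cv2.COLOR_RGB2BGR))
E
```

```text
t 22.4 p [0.6491 0.2049 0.2618] rot [ 3.141 -0.     1.725] j6 0.11 open 0.085 F [-0.3 -0.1  0.9] gf 0.0
.648,.205,.176,1.726 [ 0.02 -0.11  8.58] [ 0.001 -0.    -0.001]
1269 [ 0.55593769 -0.30863698  0.07      ] 0.06938208708054475 ((555.6055297851562, -308.78485107421875), (60.113983154296875, 148.8956298828125), 24.896987915039062)
```

View pics/crop4.png

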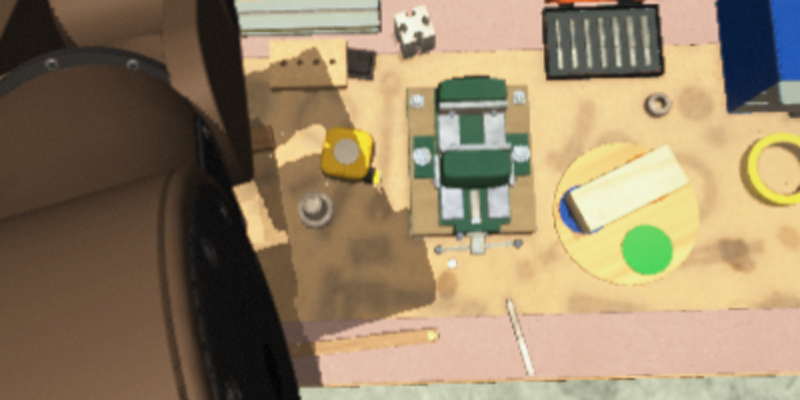

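The pine lies flat across both supports (crop 628,188), with its top at 69 mm and its yaw right. Next is the oak.

{"api": "apply_moves", "payload": {"motion": [[[0, -0.05, 4, 0, 0, 0, 8.5], [0, -0.05, 7.2, 0, 0, 0, 8.5], [0, -0.05, 8.5, 0, 0, 0, 8.5], [0, -0.05, 8.5, 0, 0, 0, 8.5], [0, -0.05, 8.5, 0, 0, 0, 8.5], [0, -0.05, 8.5, 0, 0, 0, 2], [0, -0.05, 8.5, 0, 0, 0, 2], [0, -0.05, 8.5, 0, 0, 0, 2], [0, -0.05, 8.5, 0, 0, 0, 2], [0, -0.05, 8.5, 0, 0, 0, 2], [0, -0.05, 8.5, 0, 0, 0, 2], [0, -0.05, 8.5, 0, 0, 0, 2], [0, -0.05, 8.5, 0, 0, 0, 2]]], "grip_force": 40}}

```text
time: 23.8
position: [0.6481, 0.2051, 0.1761]
ee_rot: [-3.142, -0.0, 1.726]
ft_force: [-2.0, -1.2, 7.1]
opening: 0.0313
gripper_force: 40.0
```

```bash
python3 g.py .648,.205,.39,1.726 .5567,-.3097,.39,2.003 .5567,-.3097,.30,2.003
```

```text
t 23.8 p [0.6481 0.2051 0.1761] rot [-3.142 -0.     1.726] j6 0.11 open 0.0313 F [-2.  -1.2  7.1] gf 40.0
.648,.205,.39,1.726 [-0.000e+00 -2.000e-02 -2.139e+01] [-0. -0. -0.]
.5567,-.3097,.39,2.003 [-49.45 -16.99 -21.39] [-0.    -0.    -0.277]
.5567,-.3097,.30,2.003 [-49.45 -16.99 -12.39] [-0.    -0.    -0.277]
```

{"api": "apply_moves", "payload": {"motion": [[[0, 0, -4, 0, 0, 0, 2], [0, 0, -9, 0, 0, 0, 2], [0, 0, -14, 0, 0, 0, 2], [-1.5, -0.5, -18.5, 0, 0, -0.02, 2], [-5, -1.7, -21.4, 0, 0, -0.04, 2], [-9, -3.1, -21.4, 0, 0, -0.07, 2], [-13.3, -4.6, -21.4, 0, 0, -0.1, 2], [-17.6, -6, -21.4, 0, 0, -0.13, 2], [-21.9, -7.5, -21.4, 0, 0, -0.16, 2], [-26.2, -9, -21.4, 0, 0, -0.18, 2], [-30.5, -10.5, -21.4, 0, 0, -0.2, 2], [-34.8, -12, -21.4, 0, 0, -0.22, 2], [-39.1, -13.4, -21.4, 0, 0, -0.24, 2], [-43.4, -14.9, -21.4, 0, 0, -0.26, 2], [-47, -16.1, -20, 0, 0, -0.277, 2], [-49.1, -16.9, -17, 0, 0, -0.277, 2], [-49.45, -17, -13.5, 0, 0, -0.277, 2], [-49.45, -17, -10.5, 0, 0, -0.277, 2], [-49.45, -17, -10.5, 0, 0, -0.277, 2], [-49.45, -17, -10.5, 0, 0, -0.277, 2]]]}}

```text
time: 25.8
position: [0.5565, -0.3097, 0.2809]
ee_rot: [-3.14, -0.001, 2.003]
ft_force: [0.0, 0.1, 0.3]
opening: 0.0309
gripper_force: 40.0
```

{"api": "apply_moves", "payload": {"motion": [[[0, 0, 0, 0, 0, 0, 2], [0, 0, 0, 0, 0, 0, 2], [0, 0, 0, 0, 0, 0, 2], [0, 0, 0, 0, 0, 0, 2]]]}}

```text
time: 26.2
position: [0.5566, -0.3098, 0.2814]
ee_rot: [-3.141, 0.001, 2.003]
ft_force: [-0.7, 0.6, -0.5]
opening: 0.0313
gripper_force: 40.0
```

```bash
python3 g.py .5567,-.3097,.247,2.003; python3 - <<'E'
from m import *
s=snap('side'); x=s['color'][150:350,200:420]; cv2.imwrite('pics/s5.png',cv2.cvtColor(cv2.resize(x,None,fx=2.5,fy=2.5,interpolation=cv2.INTER_CUBIC),cv2.COLOR_RGB2BGR))
E
```

```text
t 26.2 p [ 0.5566 -0.3098  0.2814] rot [-3.141e+00  1.000e-03  2.003e+00] j6 -0.99 open 0.0313 F [-0.7  0.6 -0.5] gf 40.0
.5567,-.3097,.247,2.003 [0.   0.01 3.44] [-0.     0.001  0.   ]
```

View pics/s5.png

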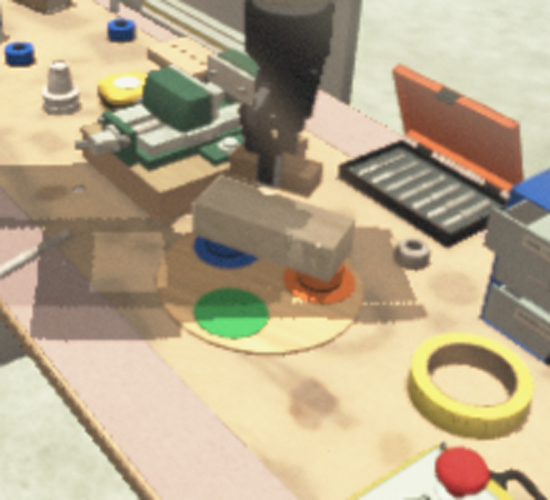

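The oak is held level (275,165) above the pine (275,225). I'll lower it.

{"api": "apply_moves", "payload": {"motion": [[[0, 0, 1.5, 0, 0, 0, 2], [0, 0, 2.7, 0, 0, 0, 2], [0, 0, 3.3, 0, 0, 0, 2], [0, 0, 3.5, 0, 0, 0, 2], [0, 0, 3.5, 0, 0, 0, 2], [0, 0, 3.5, 0, 0, 0, 2]]]}}

```text
time: 26.85
position: [0.556, -0.3094, 0.2454]
ee_rot: [-3.14, -0.002, 2.003]
ft_force: [-6.1, 5.0, 13.3]
opening: 0.0313
gripper_force: 43.1
```

{"api": "apply_moves", "payload": {"motion": [[[0, 0, -0.05, 0, 0, 0, 2], [0, 0, -0.05, 0, 0, 0, 2], [0, 0, -0.05, 0, 0, 0, 4], [0, 0, -0.05, 0, 0, 0, 5], [0, 0, -0.05, 0, 0, 0, 5.5], [0, 0, -0.3, 0, 0, 0, 5.5], [0, 0, -2, 0, 0, 0, 6], [0, 0, -6, 0, 0, 0, 7], [0, 0, -11, 0, 0, 0, 8.5], [0, 0, -14, 0, 0, 0, 8.5], [0, 0, -14, 0, 0, 0, 8.5], [0, 0, -14, 0, 0, 0, 8.5]]]}}

```text
time: 28.05
position: [0.5565, -0.3098, 0.3862]
ee_rot: [-3.142, 0.001, 2.003]
ft_force: [-0.7, -0.0, -1.2]
opening: 0.0851
gripper_force: 0.0
```

```bash
python3 g.py .558,.366,.40,.43 .558,.366,.30,.43
```

```text
t 28.1 p [ 0.5565 -0.3098  0.3862] rot [-3.142e+00  1.000e-03  2.003e+00] j6 -0.99 open 0.0851 F [-0.7 -0.  -1.2] gf 0.0
.558,.366,.40,.43 [61.3  28.43 -1.44] [1.000e-03 1.000e-03 1.573e+00]
.558,.366,.30,.43 [61.31 28.43  8.56] [1.000e-03 1.000e-03 1.573e+00]
```

{"api": "apply_moves", "payload": {"motion": [[[3.6, 1.7, -1.4, 0, 0, 0.11, 8.5], [7.7, 3.6, -1.4, 0, 0, 0.22, 8.5], [11.8, 5.5, -1.4, 0, 0, 0.33, 8.5], [15.9, 7.4, -1.4, 0, 0, 0.44, 8.5], [20, 9.3, -1.4, 0, 0, 0.55, 8.5], [24.1, 11.2, -1.4, 0, 0, 0.66, 8.5], [28.2, 13.1, -1.4, 0, 0, 0.77, 8.5], [32.3, 15, -1.4, 0, 0, 0.88, 8.5], [36.4, 16.9, -1.4, 0, 0, 0.99, 8.5], [40.5, 18.8, -1.4, 0, 0, 1.1, 8.5], [44.6, 20.7, -1.4, 0, 0, 1.21, 8.5], [48.7, 22.6, -1.4, 0, 0, 1.32, 8.5], [52.8, 24.5, -1.4, 0, 0, 1.43, 8.5], [56.9, 26.4, -1.4, 0, 0, 1.54, 8.5], [60, 27.9, 0, 0, 0, 1.573, 8.5], [61.3, 28.4, 4, 0, 0, 1.573, 8.5], [61.3, 28.4, 8.5, 0, 0, 1.573, 8.5], [61.3, 28.4, 8.5, 0, 0, 1.573, 8.5], [61.3, 28.4, 8.5, 0, 0, 1.573, 8.5], [61.3, 28.4, 8.5, 0, 0, 1.573, 8.5]]]}}

```text
time: 30.05
position: [0.5584, 0.3657, 0.3022]
ee_rot: [-3.141, -0.001, 0.429]
ft_force: [0.4, -0.1, 0.2]
opening: 0.0849
gripper_force: 0.0
```

```bash
python3 g.py .558,.366,.195,.43; python3 - <<'E'
from m import *
s=snap('top'); C=cloud(s); Z=C[...,2]
m=blob((Z>.086)&(Z<.12),(367,195),25); v,u=np.nonzero(m); P=plane(s,np.c_[u,v],.092); print(m.sum(),P.mean(0),np.median(Z[m]),cv2.minAreaRect((P[:,:2]*1000).astype(np.float32)))
m=blob((Z>.064)&(Z<.1),(367,195),35); v,u=np.nonzero(m); P=plane(s,np.c_[u,v],.070); print(m.sum(),cv2.minAreaRect((P[:,:2]*1000).astype(np.float32)))
x=s['color'][150:270,320:440]; cv2.imwrite('pics/crop6.png',cv2.cvtColor(cv2.resize(x,None,fx=4,fy=4,interpolation=cv2.INTER_CUBIC),cv2.COLOR_RGB2BGR))
E
```

```text
t 30.1 p [0.5584 0.3657 0.3022] rot [-3.141e+00 -1.000e-03  4.290e-01] j6 1.68 open 0.0849 F [ 0.4 -0.1  0.2] gf 0.0
.558,.366,.195,.43 [-0.03 -0.04 10.72] [-0.    -0.001 -0.001]
422 [ 0.55386213 -0.30660755  0.092     ] 0.09150211565086544 ((553.823486328125, -306.3294372558594), (33.8237419128418, 82.99807739257812), 24.85700225830078)
1276 ((555.7648315429688, -308.6907958984375), (60.129051208496094, 148.81539916992188), 24.73525047302246)
```

View pics/crop6.png

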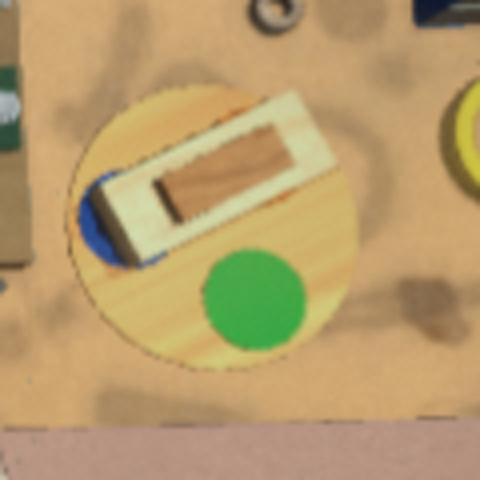

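The oak lies flat on the middle of the pine (crop 228,172) and is aligned with it. Last is the bottle.

{"api": "apply_moves", "payload": {"motion": [[[0, 0, 4, 0, 0, 0, 8.5], [0, 0, 7.5, 0, 0, 0, 8.5], [0, 0, 9.8, 0, 0, 0, 8.5], [0, 0, 10.7, 0, 0, 0, 8.5], [0, 0, 10.7, 0, 0, 0, 8.5], [0, 0, 10.7, 0, 0, 0, 8.5], [0, 0, 10.7, 0, 0, 0, 3.5], [0, 0, 10.7, 0, 0, 0, 3.5], [0, 0, 10.7, 0, 0, 0, 3.5], [0, 0, 10.7, 0, 0, 0, 3.5], [0, 0, 10.7, 0, 0, 0, 3.5], [0, 0, 10.7, 0, 0, 0, 3.5], [0, 0, 10.7, 0, 0, 0, 3.5]]], "grip_force": 45}}

```text
time: 31.4
position: [0.5578, 0.366, 0.1947]
ee_rot: [-3.141, -0.001, 0.43]
ft_force: [-2.3, -0.3, 10.8]
opening: 0.0488
gripper_force: 45.4
```

```bash
python3 g.py .558,.366,.38,.43 .4798,-.3463,.38,.43 .4798,-.3463,.24,.43
```

```text
t 31.4 p [0.5578 0.366  0.1947] rot [-3.141e+00 -1.000e-03  4.300e-01] j6 1.68 open 0.0488 F [-2.3 -0.3 10.8] gf 45.4
.558,.366,.38,.43 [  0.02  -0.   -18.53] [-0.    -0.001 -0.   ]
.4798,-.3463,.38,.43 [-36.78  61.49 -18.58] [-0.    -0.001 -0.   ]
.4798,-.3463,.24,.43 [-36.78  61.49  -4.58] [-0.    -0.001 -0.   ]
```

{"api": "apply_moves", "payload": {"motion": [[[0, 0, -4, 0, 0, 0, 3.5], [0, 0, -9, 0, 0, 0, 3.5], [0, 0, -14, 0, 0, 0, 3.5], [-0.7, 1.2, -17.5, 0, 0, 0, 3.5], [-2.2, 3.6, -18.6, 0, 0, 0, 3.5], [-4.4, 7.4, -18.6, 0, 0, 0, 3.5], [-6.7, 11.2, -18.6, 0, 0, 0, 3.5], [-9, 15, -18.6, 0, 0, 0, 3.5], [-11.3, 18.9, -18.6, 0, 0, 0, 3.5], [-13.6, 22.8, -18.6, 0, 0, 0, 3.5], [-15.9, 26.6, -18.6, 0, 0, 0, 3.5], [-18.2, 30.4, -18.6, 0, 0, 0, 3.5], [-20.5, 34.2, -18.6, 0, 0, 0, 3.5], [-22.8, 38.1, -18.6, 0, 0, 0, 3.5], [-25.1, 42, -18.6, 0, 0, 0, 3.5], [-27.4, 45.8, -18.6, 0, 0, 0, 3.5], [-29.7, 49.6, -18.6, 0, 0, 0, 3.5], [-32, 53.5, -18.6, 0, 0, 0, 3.5], [-34.2, 57.2, -18.6, 0, 0, 0, 3.5], [-36, 60.2, -18.6, 0, 0, 0, 3.5]]]}}

```text
time: 33.4
position: [0.4806, -0.3337, 0.38]
ee_rot: [3.141, 0.001, 0.429]
ft_force: [0.7, 0.2, -1.4]
opening: 0.0483
gripper_force: 48.0
```

{"api": "apply_moves", "payload": {"motion": [[[-0.8, 1.3, 0, 0, 0, 0, 3.5], [-0.8, 1.3, 0, 0, 0, 0, 3.5], [-0.8, 1.3, 4, 0, 0, 0, 3.5], [-0.8, 1.3, 8.5, 0, 0, 0, 3.5], [-0.8, 1.3, 12, 0, 0, 0, 3.5], [-0.8, 1.3, 14, 0, 0, 0, 3.5], [-0.8, 1.3, 14, 0, 0, 0, 3.5], [-0.8, 1.3, 14, 0, 0, 0, 3.5], [-0.8, 1.3, 14, 0, 0, 0, 3.5]]]}}

```text
time: 34.3
position: [0.48, -0.3465, 0.2412]
ee_rot: [3.14, -0.0, 0.43]
ft_force: [-0.2, -0.1, -1.9]
opening: 0.0486
gripper_force: 47.9
```

```bash
python3 g.py .4798,-.3463,.2022,.43
```

```text
t 34.3 p [ 0.48   -0.3465  0.2412] rot [ 3.14 -0.    0.43] j6 0.47 open 0.0486 F [-0.2 -0.1 -1.9] gf 47.9
.4798,-.3463,.2022,.43 [-0.01 -0.03  3.9 ] [ 0.001 -0.     0.   ]
```

{"api": "apply_moves", "payload": {"motion": [[[0, 0, 1.8, 0, 0, 0, 3.5], [0, 0, 3.2, 0, 0, 0, 3.5], [0, 0, 3.75, 0, 0, 0, 3.5], [0, 0, 3.9, 0, 0, 0, 3.5], [0, 0, 3.9, 0, 0, 0, 3.5], [0, 0, 3.9, 0, 0, 0, 3.5]]]}}

```text
time: 34.9
position: [0.4792, -0.3465, 0.2015]
ee_rot: [-3.141, 0.001, 0.43]
ft_force: [-3.7, 3.4, 10.1]
opening: 0.0487
gripper_force: 49.5
```

Contact on the pad, so I'll release and withdraw straight up.

{"api": "apply_moves", "payload": {"motion": [[[0, 0, -0.03, 0, 0, 0, 3.5], [0, 0, -0.03, 0, 0, 0, 3.5], [0, 0, -0.03, 0, 0, 0, 5.5], [0, 0, -0.03, 0, 0, 0, 7], [0, 0, -0.03, 0, 0, 0, 7], [0, 0, -2, 0, 0, 0, 7], [0, 0, -6, 0, 0, 0, 7.5], [0, 0, -11, 0, 0, 0, 8.5], [0, 0, -16, 0, 0, 0, 8.5], [4, -8, -17, 0, 0, 0, 8.5], [6, -13, -17, 0, 0, 0, 8.5], [8, -18, -17, 0, 0, 0, 8.5], [10, -23, -17, 0, 0, 0, 8.5], [12, -28, -17, 0, 0, 0, 8.5], [14, -33, -17, 0, 0, 0, 8.5], [16, -38, -17, 0, 0, 0, 8.5], [16, -38, -17, 0, 0, 0, 8.5], [16, -38, -17, 0, 0, 0, 8.5]]]}}

```text
time: 36.7
position: [0.4659, 0.0692, 0.3707]
ee_rot: [-3.141, 0.0, 0.433]
ft_force: [-0.1, -0.4, -0.1]
opening: 0.0849
gripper_force: 0.0
```

```bash
python3 - <<'E'
from m import *
s=snap('top'); C=cloud(s); Z=C[...,2]
def r(m,z):
    v,u=np.nonzero(m); P=plane(s,np.c_[u,v],z); print(m.sum(),P.mean(0).round(4),np.median(Z[m]).round(4),cv2.minAreaRect((P[:,:2]*1000).astype(np.float32)))
r(blob((Z>.086)&(Z<.12),(367,195),22),.092)
r(blob((Z>.054)&(Z<.1),(384,226),14),.062)
hsv=cv2.cvtColor(s['color'],cv2.COLOR_RGB2HSV); H,S=hsv[...,0],hsv[...,1]
r(blob(((H<8)|(H>172))&(S>150),(386,225),12),.085)
for p,q in(((218,204),.063),((234,177),.034)): r(blob(Z>q-.008,p,14 if q>.05 else 22),q)
a=cv2.cvtColor(cv2.resize(s['color'][150:270,240:440],(750,450),interpolation=cv2.INTER_CUBIC),cv2.COLOR_RGB2BGR); cv2.imwrite('pics/f1.png',a)
s=snap('side'); cv2.imwrite('pics/f2.png',cv2.cvtColor(cv2.resize(s['color'][180:320,200:400],(800,560),interpolation=cv2.INTER_CUBIC),cv2.COLOR_RGB2BGR))
E
```

```text
381 [ 0.552 -0.303  0.092] 0.0914 ((552.3216552734375, -302.9581604003906), (33.825836181640625, 75.3147964477539), 24.751394271850586)
273 [ 0.4791 -0.3418  0.062 ] 0.0669 ((477.83148193359375, -342.02239990234375), (49.364715576171875, 43.37875747680664), 41.2028923034668)
49 [ 0.4809 -0.3446  0.085 ] 0.0842 ((480.85394287109375, -344.89990234375), (20.130123138427734, 15.201152801513672), 88.39704895019531)
613 [0.541  0.0992 0.063 ] 0.6171 ((541.223876953125, 99.17861938476562), (71.83417510986328, 70.41746520996094), 43.766658782958984)
1513 [0.6193 0.0575 0.034 ] 0.6187 ((619.86767578125, 57.49574279785156), (122.24002075195312, 119.07662963867188), 8.075154304504395)
```

View pics/f1.png

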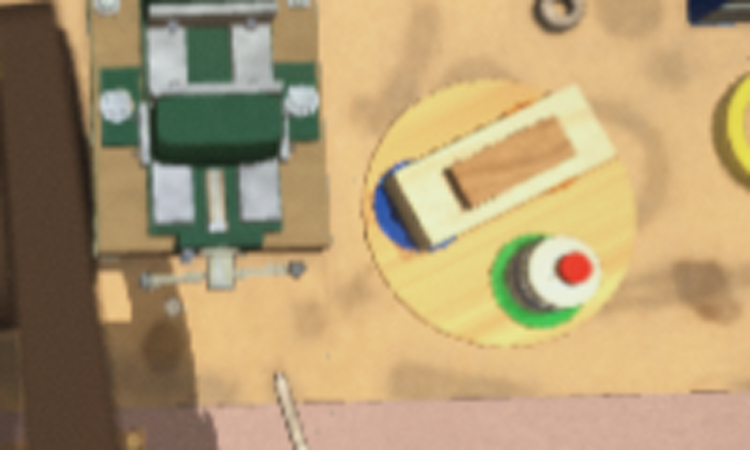

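View pics/f2.png

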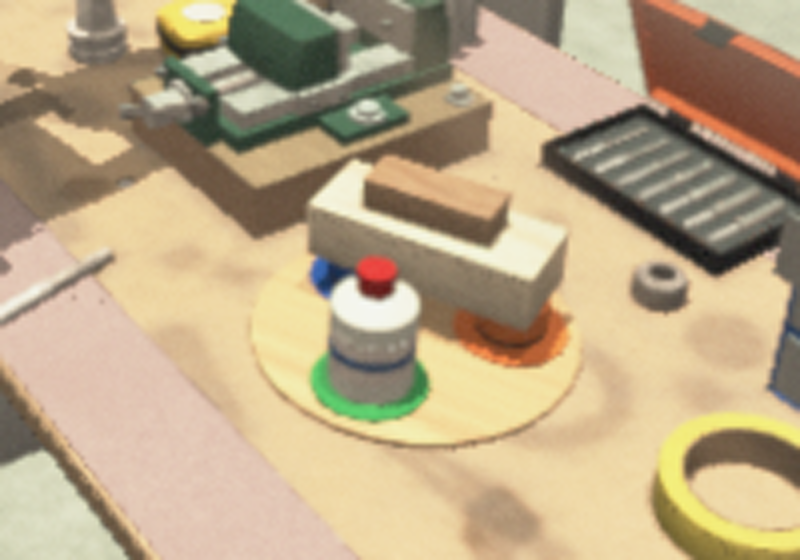

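The bottle stands upright on the green pad (378,340 in the side crop). The pine lies level on both supports with the oak centred on it, and the cone and tape are where they were.

```bash
python3 -c "
from cell import arm
print(arm.sign_off())"
```

```text
the job is handed in; nothing more can be done
None
```

The glue-up is set out as asked and handed in at about 37 s of the 136 s. By the cameras, everything is within about 3 mm of centre, with the supports, pine, oak and bottle placed in that order, and the tape measure and tool cone left untouched.

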